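# Hold the gauge-well lid at its half-open line

## Robot

A 6-joint arm with a two-finger parallel gripper is mounted at the origin on the work surface. World frame = base frame: x ahead of the robot, y to its left, z up, the work surface at z = 0. Lengths are in m, angles in degrees, forces in N, time in s.
With the tool pointing down it reaches from about 0.35 to 0.975 m from the base axis. Payload 7.1 kg.
Tool frame: the origin (TCP) lies on the front face of the gripper's body, between the roots of the fingers; the fingertips stand 80 mm ahead of it and the grasp point (between the pads) lies 61 mm ahead of it; y points along the fingers, z is the direction in which the jaws open and shut, and the axes are right-handed (so a half turn about y gives the same grasp; the last joint's range is limited). The gripper opens to 88 mm and grips with 3 to 60 N. Pads are 20 mm wide; open, the fingers measure 115 mm over their backs; the gripper's body (75 mm by 178 mm) begins 61 mm behind the grasp point.
Start: joints at [-77.693, 24.242, 93.386, -0, 62.372, -1.089], TCP at [0.145, -0.608, 0.303] pointing down, gripper open.
Joint ranges: [-172.04, 172.04], [-51.8, 120.97], [4.93, 147.93], [-75.15, 255.16], [6.16, 154.13], [-145.62, 145.62]. Speed limits (degrees/s): [136.94, 136.94, 172.46, 180, 180, 180].

## Interface

Orientations are given as [roll, pitch, yaw] about the fixed x, y, z axes, in that order (R = Rz(yaw) Ry(pitch) Rx(roll)).
In Python, from station import status, vision, job gives the robot as it stands. The module is installed in compiled form; this text tells all that it offers.
- The arm moves only by the tool play_rows, never from a script. Its argument "plan" is a list of rows, each a list of 7 numbers: the closure, from 0 (fully open) to 1 (shut), then the shift along the world's x, y, z in units of 30 mm (1.0 is 30 mm), then the turn, a rotation vector about the world's x, y, z in units of 5 degrees (1.0 is 5 degrees). A call has 1 to 20 rows; each row shifts and turns the commanded pose from where the row before left it; what a row does not reach is not made up. A row lasts 1/10 s, in which the tool goes at most 50 mm and 8.59 degrees, less where a joint would pass 70% of its speed; a pose out of reach is approached as far as the arm can. A call is refused whole if a number of a shift passes 1 or a number of a turn 1, either way. A call with a gripper value outside its range is refused whole. The fingers move at their own pace and stop on an object; "grip_force" is the grip in N (left out, the last holds). Time passes only in rows, so rows that do not move let the fingers close. It gives the time, the measured TCP pose, the force and the opening at its end, in the units of the state.
- status.sense(): the state, without advancing time (a new reading comes with each control period).
- vision.read_camera(name): name is "side" or "top" or "wrist"; returns a dict with "frame" (420x560x3 uint8, red, green, blue), "depth" (420x560 float32, m along the optical axis (not along the pixel's ray), 0 where there is no reading), "camera_matrix" (3x3 intrinsics, pixels), "T" (4x4, takes a point from camera to world coordinates). Camera axes: x right, y up, looking along -z (the intrinsics and any distortion apply to the point x, -y, -z); pixel columns grow to the right and rows downward; lengths in m; the calibration is good to about 2 mm. A picture is of the moment at which its call begins.
- job.job_done(): hands the job in, once; it reports no verdict.
The state is a dict: "time_s": time; "joints": joint angles; "qd": joint speeds; "joint_torque": joint torques, N m; "ee_pos": TCP position; "orientation": TCP orientation; "contact_force": force on the tool from outside, world axes, zero at the start; "torque": the same for the moment, N m; "width": finger opening in m.
Only numpy, scipy, OpenCV 4.12 (cv2) and the standard library are available. Lean on these libraries where they do the work, as an engineer would, in place of code of your own. Each camera call takes 0.05 s, during which the arm holds its last target.

## Task

Pull the top drawer of the blue instrument cabinet out to its stop. Then lift the sprung lid of the gauge well inside it by its black bar until the red line on the lid's curved stay is level with the well's rim (half open, 30 degrees), and finish while still holding the lid there against its spring, so that I can take the bore gauge out with both hands while the lid keeps the grit off. Leave the lower drawer shut and the camshaft, the tappet bin and the micrometer where they are.

Things in the scene. Friction and masses are not known exactly. Their poses are not given: they have to be found in the camera images.
- cabinet: Fixed bench-top instrument cabinet, grey shell, two blue drawer fronts, 300 deep x 360 wide x 221 mm high, black mat on top. Origin: on the table below the middle of the shut drawer fronts' outer face. Its x axis points from the fronts to the back (the drawers slide out along its -x), y to its left seen from the robot, z up.
- drawer (a joint): How far the top drawer is pulled out, m: 0 shut, 0.200 at its stop (it starts up to 25 mm open). It slides with about 2.5 N of friction and stays where it is left. Its blue front is 354 wide x 112 high x 16 mm thick; its upper edge is 22 mm above the centre lines of both the drawer's pull and the shut lid's black bar.
- drawer_handle (a point): Middle of the top drawer's pull: a horizontal round steel bar, 10 mm thick, 120 mm long along the cabinet's y between two end legs, 38 mm in front of the drawer front (33 mm of clear gap behind the bar), 40 mm below the top of the cabinet. Moves with the drawer; its axes are parallel to the cabinet's.
- lid: Sprung grey lid over the well in the drawer's right half, 158 mm wide, hinged at the back. Origin: middle of its black lift bar, a round bar 9 mm thick, 80 mm long along the lid's y between two legs, 50 mm behind the drawer front; lid top face 25.5 mm below the bar's centre line. x points to the hinge, z out of the lid's top: z leans from vertical by the opening angle, 0 shut.
- lid_edge (a point): Middle of the lid's front (rising) edge, 160 mm from its pin. The pin runs along y, 130 mm behind and 31.5 mm below the bar, at rim height. Lid stop at 60 degrees. A curved stay, radius 55 mm, at the lid's left edge rises from a slot: black lines at 15 and 45 degrees; the red line meets the rim at 30 (0.524 rad). Spring: 0.27 N m shut, 0.51 at the red line; with its weight 3 to 6 N at the bar.
- low_drawer (a joint): How far the lower drawer is pulled out, m: 0 shut, where it stays.
- camshaft: Bystander: steel camshaft, 350 mm long along its x, about 44 mm over the lobes, lying on two V-blocks on the table beside the cabinet. Origin on its axis, half-way along.
- bin: Bystander: open blue plastic bin with steel tappets, 160 x 105 x 75 mm, on the table on the cabinet's other side. Origin: centre of its underside.
- micrometer: Bystander: green-framed micrometer, 125 x 55 x 14 mm, lying on the table to the right of the drawer's path. Origin: on the underside below its spindle.

How it is judged:
By the outcome, as a careful person would: the job done as asked, in the order asked, and still so for the second after the job is handed in, while the arm keeps its last pose, push and grip.
It also fails if it takes over 54 s, if anything falls off the work surface, if the arm or the gripper's body presses on something with over 40 N, if the wrist force passes 120 N, or if a joint passes its speed limit or range.

## Working session

There is one attempt and no reset: what is moved stays moved. The work goes in short steps, Python scripts to look and compute and a tool call to move; the robot and the scene stay as the last step left them, time stands still between calls to the robot, and variables do not carry over. Pictures are saved under pics/ and viewed, and the job is handed in when it is done.

Besides the shell and the picture viewer there is one more tool, called after "Emit:" as name(argument=value, ...) on one line, values as JSON. play_rows: Moves the arm, as the interface text tells. Its arguments: {"type":"object","properties":{"plan":{"type":"array"},"grip_force":{"type":"number"}},"required":["plan"]}

```bash
mkdir -p pics; cat > h.py <<'E'
import numpy as np, cv2
from station import status, vision, job
def snap(n,out):
    d=vision.read_camera(n)
    cv2.imwrite(f'pics/{out}.png',cv2.cvtColor(d['frame'],cv2.COLOR_RGB2BGR))
    np.savez(f'pics/{out}.npz',depth=d['depth'],K=d['camera_matrix'],T=d['T'],frame=d['frame'])
    return d
def load(o): return np.load(f'pics/{o}.npz')
def cloud(d):
    z=d['depth'].astype(float);K=d['K'] if 'K' in d else d['camera_matrix'];T=d['T']
    v,u=np.mgrid[:z.shape[0],:z.shape[1]]
    x=(u-K[0,2])/K[0,0]*z;y=(v-K[1,2])/K[1,1]*z
    P=np.stack([x,-y,-z,np.ones_like(z)],-1)@T.T
    P=P[...,:3];P[z==0]=np.nan
    return P
E
python3 - <<'E'
from h import *
np.set_printoptions(precision=4,suppress=True)
s=status.sense()
print(s)
for n in ['side','top','wrist']:
    d=snap(n,n+'0');print(n,d['camera_matrix'],d['T'])
E
```

```text
{'time_s': 0.0, 'joints': array([-77.6943,  24.2859,  93.4329,   0.0003,  62.3715,  -1.0887]), 'qd': array([-0.0467,  0.0379, -0.0329, -0.0812,  0.0145, -0.0098]), 'joint_torque': array([  0.0026, -54.4615, -27.3671,   0.0645,   0.0227,  -0.0001]), 'ee_pos': array([ 0.1447, -0.6076,  0.3019]), 'orientation': array([ -90.0902,    0.002 , -166.6057]), 'contact_force': array([-0.3513,  0.6228,  0.4478]), 'torque': array([ 0.0271, -0.0338,  0.0184]), 'width': 0.08795850825379022}
side [[495.9554   0.     280.6144]
 [  0.     495.9554 207.8152]
 [  0.       0.       1.    ]] [[-0.6855  0.4175 -0.5965 -0.1913]
 [-0.7279 -0.3716  0.5763  0.8111]
 [ 0.0189  0.8292  0.5586  0.8619]
 [ 0.      0.      0.      1.    ]]
top [[533.0128   0.     282.8852]
 [  0.     533.0128 208.7833]
 [  0.       0.       1.    ]] [[-0.0219  0.9942 -0.105   0.4293]
 [-0.9997 -0.0224 -0.0029  0.014 ]
 [-0.0053  0.1049  0.9945  1.5241]
 [ 0.      0.      0.      1.    ]]
wrist [[335.1063   0.     277.0658]
 [  0.     335.1063 209.7136]
 [  0.       0.       1.    ]] [[ 0.2329  0.9343  0.2697  0.2195]
 [-0.9725  0.2241  0.0634 -0.5908]
 [-0.0012 -0.2771  0.9609  0.3832]
 [ 0.      0.      0.      1.    ]]
```

View pics/side0.png

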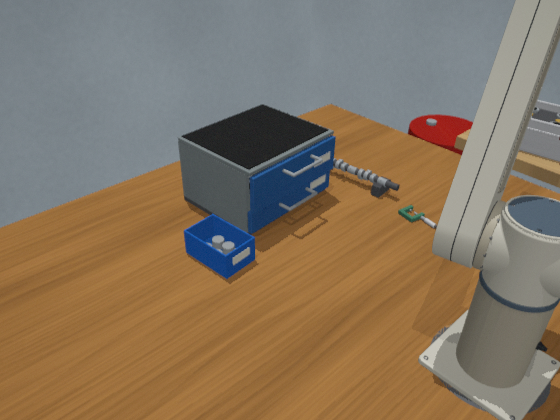

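View pics/top0.png

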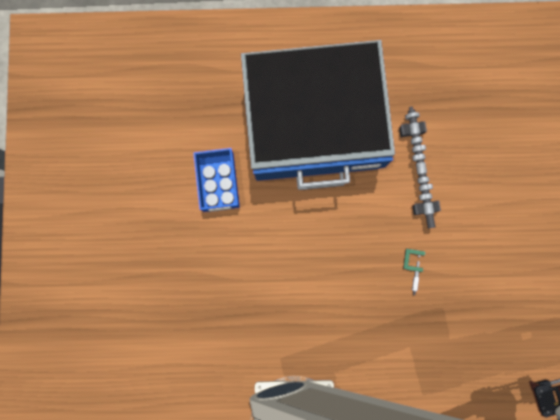

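View pics/wrist0.png

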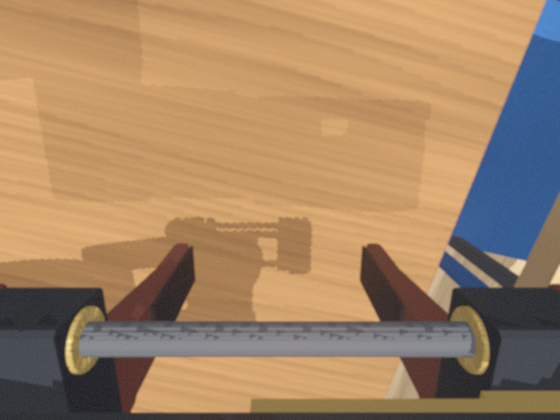

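The side view shows the cabinet with both pulls (top pull ≈ (305,165)) and the bin in front at (220,245). In the top view the mat fills (245–390, 42–165), the top pull is at (324,180) and the micrometer at (415,270). Next I measure the cabinet pose.

```bash
python3 - <<'E'
from h import *
np.set_printoptions(precision=4,suppress=True)
for n in ['top0','side0']:
    d=load(n);P=cloud(d)
    m=(np.abs(P[...,2]-0.221)<0.006)&(P[...,0]>0.3)&(P[...,0]<1.2)&(np.abs(P[...,1])<.5)
    m=cv2.morphologyEx(m.astype(np.uint8),cv2.MORPH_OPEN,np.ones((5,5)))>0
    q=P[m][:,:2]
    r=cv2.minAreaRect(q.astype(np.float32));print(n,m.sum(),P[m][:,2].mean(),r);print(cv2.boxPoints(r))
    # handle
    F=d['frame'].astype(int)
    for (lo,hi) in [(0.172,0.195),(0.06,0.09)]:
      mm=(P[...,2]>lo)&(P[...,2]<hi)&(P[...,0]<0.72)&(P[...,0]>0.4)&(F.min(-1)>110)&(np.abs(P[...,1]+.06)<.15)
      print(lo,mm.sum(),P[mm][:,:].min(0) if mm.any() else '',P[mm].max(0) if mm.any() else '')
    # table check
    t=(np.abs(P[...,2])<0.02)&(P[...,0]>0.3)&(P[...,0]<.9)
    print('table',np.median(P[t][:,2]))
d=load('top0');P=cloud(d)
for u in range(296,352,4):
    print(u,[ (v,P[v,u].round(3).tolist()) for v in (180,182,184)])
im=cv2.imread('pics/top0.png');cv2.imwrite('pics/topcrop.png',cv2.resize(im[120:240,230:450],None,fx=3.6,fy=3.6,interpolation=cv2.INTER_CUBIC))
im=cv2.imread('pics/side0.png');cv2.imwrite('pics/sidecrop.png',cv2.resize(im[100:250,170:350],None,fx=4,fy=4,interpolation=cv2.INTER_CUBIC))
E
```

```text
top0 8950 0.2193924915063307 ((0.8400218486785889, -0.07237675786018372), (0.2859005928039551, 0.3430275321006775), 3.901810884475708)
[[ 0.6857  0.089 ]
 [ 0.7091 -0.2532]
 [ 0.9943 -0.2338]
 [ 0.971   0.1085]]
0.172 284 [ 0.6276 -0.1503  0.1731] [ 0.6777 -0.0219  0.1924]
0.06 82 [ 0.6393 -0.1493  0.0601] [ 0.6766 -0.0224  0.0751]
table -0.0020448101423180542
side0 5435 0.22167430270602995 ((0.829095721244812, -0.07268229126930237), (0.3013460338115692, 0.36637961864471436), 3.9542741775512695)
[[ 0.6661  0.0997]
 [ 0.6914 -0.2658]
 [ 0.992  -0.245 ]
 [ 0.9668  0.1205]]
0.172 135 [ 0.6252 -0.1524  0.1786] [ 0.6684 -0.0189  0.1899]
0.06 65 [ 0.6365 -0.2076  0.0607] [ 0.6913 -0.0188  0.0765]
table 0.0005074583613161598
296 [(180, [0.674, -0.021, -0.003]), (182, [0.669, -0.021, -0.009]), (184, [0.661, -0.021, 0.005])]
300 [(180, [0.644, -0.027, 0.181]), (182, [0.638, -0.027, 0.184]), (184, [0.633, -0.027, 0.186])]
304 [(180, [0.674, -0.045, -0.007]), (182, [0.667, -0.044, -0.003]), (184, [0.633, -0.037, 0.183])]
308 [(180, [0.672, -0.056, 0.003]), (182, [0.667, -0.056, -0.002]), (184, 
[... 301 characters left out ...]
-0.078, 0.182])]
324 [(180, [0.672, -0.103, -0.006]), (182, [0.637, -0.088, 0.183]), (184, [0.633, -0.088, 0.179])]
328 [(180, [0.672, -0.114, -0.007]), (182, [0.637, -0.098, 0.182]), (184, [0.632, -0.098, 0.182])]
332 [(180, [0.642, -0.109, 0.183]), (182, [0.637, -0.108, 0.182]), (184, [0.649, -0.119, 0.068])]
336 [(180, [0.642, -0.119, 0.182]), (182, [0.636, -0.118, 0.184]), (184, [0.649, -0.13, 0.065])]
340 [(180, [0.641, -0.129, 0.183]), (182, [0.637, -0.129, 0.178]), (184, [0.648, -0.14, 0.07])]
344 [(180, [0.64, -0.139, 0.187]), (182, [0.636, -0.139, 0.181]), (184, [0.659, -0.16, -0.006])]
348 [(180, [0.641, -0.15, 0.179]), (182, [0.664, -0.171, -0.002]), (184, [0.658, -0.171, 0.001])]
```

View pics/topcrop.png

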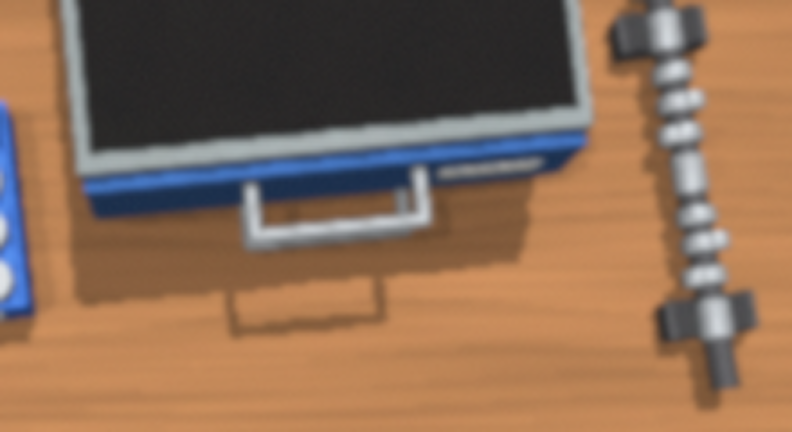

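View pics/sidecrop.png

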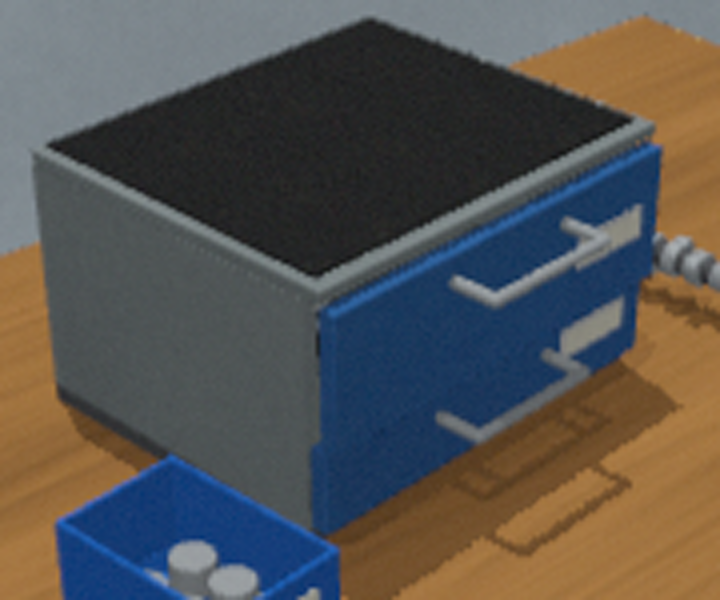

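```bash
python3 - <<'E'
from h import *
np.set_printoptions(precision=4,suppress=True)
a=np.radians(3.93);ex=np.array([np.cos(a),np.sin(a)]);ey=np.array([-ex[1],ex[0]])
for n in ['top0','side0']:
    d=load(n);P=cloud(d)
    X=P[...,:2]@ex;Y=P[...,:2]@ey
    m=(P[...,2]>0.165)&(P[...,2]<0.2)&(X>0.60)&(X<0.65)&(Y>-0.21)&(Y<-0.05)
    print(n,m.sum(),'X',np.percentile(X[m],[2,25,50,75,98]),'Y',np.percentile(Y[m],[0,2,98,100]),'Z',np.percentile(P[...,2][m],[2,50,98]))
    b=(P[...,2]>0.165)&(P[...,2]<0.2)&(X>0.60)&(X<0.645)
    k=np.polyfit(Y[b],X[b],1);print('tilt deg',np.degrees(np.arctan(k[0])),k)
    for lo,hi in [(.1,.2),(0.02,0.085)]:
      f=(P[...,2]>lo)&(P[...,2]<hi)&(X>0.655)&(X<0.72)&(Y>-0.3)&(Y<0.12)
      F=d['frame'].astype(int); f&=(F[...,2]>F[...,0]+50)
      print('front',f.sum(),np.percentile(X[f],[5,25,50,75]),np.percentile(Y[f],[0,1,99,100]))
E
```

```text
top0 249 X [0.624  0.6263 0.6295 0.633  0.6479] Y [-0.195  -0.1933 -0.0667 -0.0656] Z [0.1764 0.183  0.1897]
tilt deg -0.24041461453242577 [-0.0042  0.6294]
front 464 [0.6657 0.6667 0.6676 0.6712] [-0.2994 -0.2956  0.038   0.0416]
front 65 [0.6588 0.6712 0.6877 0.7029] [0.1043 0.1044 0.1104 0.1111]
side0 163 X [0.6207 0.6229 0.6255 0.6303 0.6486] Y [-0.1964 -0.1908 -0.0655 -0.0638] Z [0.1792 0.1852 0.189 ]
tilt deg -0.13501765726552342 [-0.0024  0.6267]
front 2106 [0.6622 0.664  0.6652 0.6666] [-0.3    -0.2959  0.0474  0.0503]
front 1310 [0.6699 0.6745 0.6761 0.6782] [-0.2998 -0.2957  0.1117  0.113 ]
```

Emit:
play_rows(plan=[[0.3,0.8,0.85,0.3,0,0,0.95],[0.3,0.8,0.85,0.3,0,0,0.95],[0.3,0.8,0.85,0.3,0,0,0.95],[0.3,0.8,0.85,0.3,0,0,0.95],[0.3,0.8,0.85,0.3,0,0,0.95],[0.3,0.8,0.85,0,0,0,0.95],[0.3,0.8,0.85,0,0,0,0.95],[0.3,0.8,0.85,0,0,0,0.95],[0.3,0.8,0.85,0,0,0,0.95],[0.3,0.8,0.85,0,0,0,0.95],[0.5,0.8,0.85,0,0,0,0.95],[0.5,0.8,0.85,0,0,0,0.95],[0.5,0.8,0.85,0,0,0,0.95],[0.6,0.8,0.85,0,0,0,0.95],[0.6,0.8,0.85,0,0,0,0.95],[0.6,0.8,0.85,0,0,0,0.95],[0.6,0.8,0.85,0,0,0,0.9],[0.6,0.8,0.85,0,0,0,0],[0.6,0,0,0,0,0,0],[0.6,0,0,0,0,0,0]])

```text
time_s: 2.15
ee_pos: [0.5767, -0.1485, 0.3472]
orientation: [-90.1, 0.0, -86.0]
contact_force: [-0.1, 0.9, 0.0]
width: 0.0348
```

Emit:
play_rows(plan=[[0.64,0.65,0.68,0,0,0,0],[0.64,0.65,0.68,0,0,0,0],[0.64,0.65,0.69,0,0,0,0],[0.64,0,0,-0.7,0,0,0],[0.64,0,0,-0.6,0,0,0],[0.64,0,0,0,0,0,0]])

```text
time_s: 2.75
ee_pos: [0.6333, -0.0883, 0.306]
orientation: [-90.3, 0.1, -86.2]
contact_force: [-0.8, -0.2, -0.2]
width: 0.0316
```

```bash
python3 - <<'E'
from h import *
snap('wrist','w1');snap('top','t1');print(status.sense()['ee_pos'],status.sense()['joints'])
E
```

```text
[ 0.6347405  -0.0884834   0.30877408] [-8.99690842e+00  2.52217529e+01  9.09461440e+01 -9.25436602e-03
  6.38830486e+01 -1.28144445e+01]
```

View pics/w1.png

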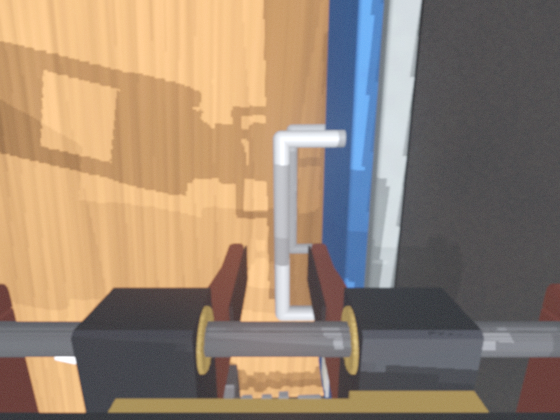

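The bar (column 283, rows 135–315) sits between the fingertips (columns 240 and 320), clear of the blue front. Descending and gripping.

Emit:
play_rows(plan=[[0.64,0,0,-0.6,0,0,0],[0.64,0,0,-0.6,0,0,0],[0.64,0,0,-0.6,0,0,0],[0.64,0,0,-0.4,0,0,0],[0.64,0,0,0,0,0,0],[1,0,0,0,0,0,0],[1,0,0,0,0,0,0],[1,0,0,0,0,0,0],[1,0,0,0,0,0,0],[1,0,0,0,0,0,0]], grip_force=25)

```text
time_s: 3.85
ee_pos: [0.6356, -0.0876, 0.2437]
orientation: [-89.9, -0.0, -86.1]
contact_force: [-2.7, -1.2, 5.8]
width: 0.0092
```

Emit:
play_rows(plan=[[1,-0.2,-0.014,0,0,0,0],[1,-0.4,-0.027,0,0,0,0],[1,-0.4,-0.027,0,0,0,0],[1,-0.4,-0.027,0,0,0,0],[1,-0.4,-0.027,0,0,0,0],[1,-0.4,-0.027,0,0,0,0],[1,-0.4,-0.027,0,0,0,0],[1,-0.4,-0.027,0,0,0,0],[1,-0.4,-0.027,0,0,0,0],[1,-0.4,-0.027,0,0,0,0],[1,-0.4,-0.027,0,0,0,0],[1,-0.4,-0.027,0,0,0,0],[1,-0.4,-0.027,0,0,0,0],[1,-0.4,-0.027,0,0,0,0],[1,-0.2,-0.014,0,0,0,0],[1,-0.1,-0.007,0,0,0,0],[1,0,0,0,0,0,0]])

```text
time_s: 5.55
ee_pos: [0.464, -0.1003, 0.2436]
orientation: [-89.9, -0.2, -86.1]
contact_force: [-0.6, -9.3, 8.8]
width: 0.0089
```

Emit:
play_rows(plan=[[1,-0.15,0.02,0,0,0,0],[1,-0.15,0.02,0,0,0,0],[1,-0.1,0,0,0,0,0],[1,-0.1,0,0,0,0,0],[1,0,0,0,0,0,0]])

```text
time_s: 6.05
ee_pos: [0.4501, -0.101, 0.2436]
orientation: [-89.8, -0.4, -86.0]
contact_force: [2.4, -21.9, 2.6]
width: 0.0092
```

Emit:
play_rows(plan=[[1,0,-0.06,0,0,0,0],[1,-0.1,-0.03,0,0,0,0],[1,-0.1,-0.01,0,0,0,0],[1,0,0,0,0,0,0]])

```text
time_s: 6.45
ee_pos: [0.4459, -0.1018, 0.2437]
orientation: [-89.5, -0.2, -86.1]
contact_force: [12.1, -3.3, -3.6]
width: 0.0095
```

Emit:
play_rows(plan=[[1,-0.07,-0.01,0,0,0,0],[1,0,0,0,0,0,0]])

```text
time_s: 6.65
ee_pos: [0.4456, -0.1018, 0.2437]
orientation: [-89.3, -0.2, -86.1]
contact_force: [21.1, -0.6, -12.4]
width: 0.0095
```

```bash
python3 - <<'E'
from h import *
snap('wrist','w2');snap('top','t2');snap('side','s2');s=status.sense();print(s['ee_pos'],s['contact_force'])
im=cv2.imread('pics/t2.png');cv2.imwrite('pics/t2c.png',cv2.resize(im[120:290,220:440],None,fx=3.5,fy=3.5,interpolation=cv2.INTER_CUBIC))
E
```

```text
[ 0.4455958  -0.10180961  0.24370126] [ 20.10004393  -0.56494347 -11.41337801]
```

View pics/t2c.png

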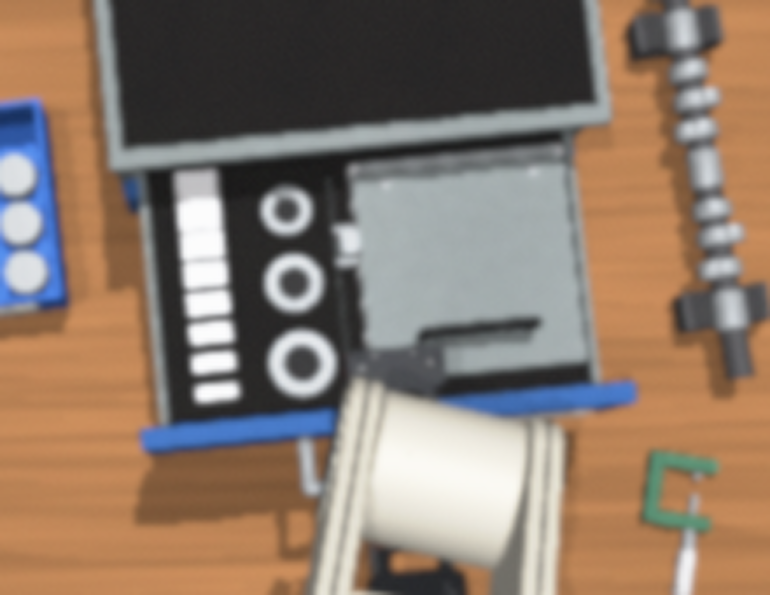

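View pics/s2.png

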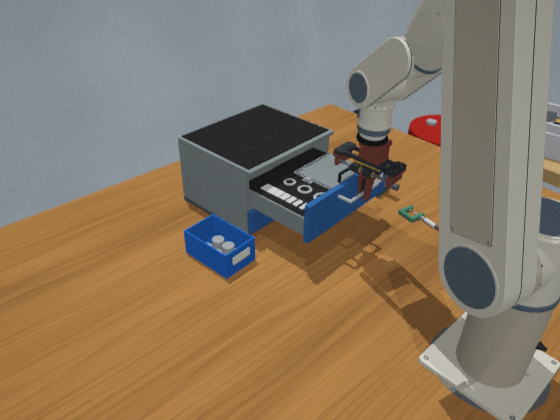

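View pics/w2.png

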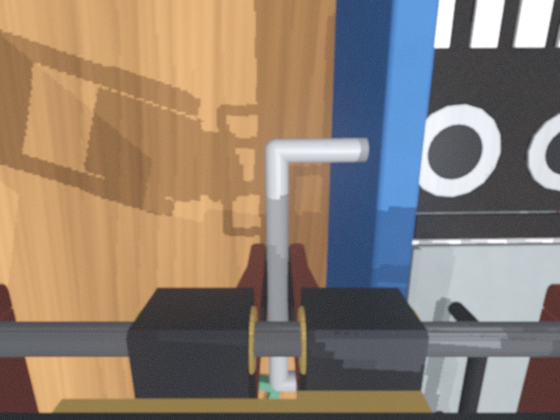

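Emit:
play_rows(plan=[[1,0.05,0,0,0,0,0],[0.62,0,0,0,0,0,0],[0.62,0,0,0,0,0,0],[0.62,0,0,0,0,0,0],[0.62,0,0,0,0,0,0],[0.62,0,0,0.6,0,0,0],[0.62,0,0,0.9,0,0,0],[0.62,0,0,0.9,0,0,0],[0.62,0,0,0.9,0,0,0],[0.62,0,0,0,0,0,0]])

```text
time_s: 7.8
ee_pos: [0.4438, -0.1015, 0.3447]
orientation: [-89.7, -0.1, -86.1]
contact_force: [0.3, 0.5, 0.2]
width: 0.0333
```

```bash
python3 - <<'E'
from h import *
np.set_printoptions(precision=4,suppress=True)
snap('wrist','w3');snap('top','t3');snap('side','s3');s=status.sense();print(s['ee_pos'],s['contact_force'],s['width'])
a=np.radians(4.1);ex=np.array([np.cos(a),np.sin(a)]);ey=np.array([-ex[1],ex[0]])
for n in ['t2','t3','s3','w3']:
    d=load(n);P=cloud(d);F=d['frame'].astype(int)
    X=P[...,:2]@ex;Y=P[...,:2]@ey;Z=P[...,2]
    m=(Z>0.168)&(Z<0.195)&(X>0.48)&(X<0.58)&(Y>-0.32)&(Y<-0.13)&(F.max(-1)<75)
    if m.any(): print(n,m.sum(),'X',np.percentile(X[m],[5,25,50,75,95]),'Y',np.percentile(Y[m],[0,2,98,100]),'Z',np.percentile(Z[m],[2,50,98]))
    f=(Z>.1)&(Z<.21)&(F[...,2]>F[...,0]+50)&(X>0.4)&(X<0.56)
    if f.any(): print(n,'front',f.sum(),np.percentile(X[f],[2,25,50,75,98]),np.percentile(Y[f],[1,99]),np.percentile(Z[f],99))
    f=(Z>.165)&(Z<.195)&(F.min(-1)>110)&(X>0.4)&(X<0.46)
    if f.any(): print(n,'pull',f.sum(),np.percentile(X[f],[2,25,50,75,98]),np.percentile(Y[f],[1,99]))
E
```

```text
[ 0.442  -0.101   0.3408] [ 0.4411  0.2634 -1.0383] 0.03337499628178539
t2 60 X [0.5391 0.5399 0.5411 0.5422 0.5429] Y [-0.2469 -0.2437 -0.1675 -0.1651] Z [0.1773 0.1814 0.1863]
t2 front 721 [0.4766 0.4807 0.4851 0.4893 0.498 ] [-0.3037  0.0375] 0.2072036362709068
t2 pull 45 [0.4358 0.4412 0.4465 0.4536 0.4593] [-0.0807 -0.0685]
t3 50 X [0.5393 0.5403 0.5415 0.5426 0.5433] Y [-0.2462 -0.2441 -0.1701 -0.1671] Z [0.1758 0.1811 0.1869]
t3 front 643 [0.4767 0.4805 0.485  0.4892 0.4979] [-0.305   0.0375] 0.2062298831946634
t3 pull 54 [0.4356 0.4396 0.4438 0.4516 0.4593] [-0.0863 -0.0685]
s3 71 X [0.5356 0.5374 0.5389 0.5406 0.5421] Y [-0.2489 -0.2481 -0.1632 -0.1612] Z [0.1695 0.1824 0.1866]
s3 front 2439 [0.473  0.4748 0.4758 0.4771 0.4876] [-0.3029  0.045 ] 0.20564202346396113
s3 pull 146 [0.4319 0.4342 0.4363 0.4428 0.4591] [-0.1953 -0.0651]
w3 335 X [0.5388 0.5396 0.5407 0.542  0.5436] Y [-0.194  -0.1926 -0.1637 -0.1631] Z [0.1693 0.1822 0.1846]
w3 front 11039 [0.4764 0.477  0.4793 0.4859 0.4919] [-0.2776  0.017 ] 0.20349392716760245
w3 pull 2610 [0.4344 0.4372 0.4401 0.4433 0.4584] [-0.1959 -0.0689]
```

View pics/w3.png

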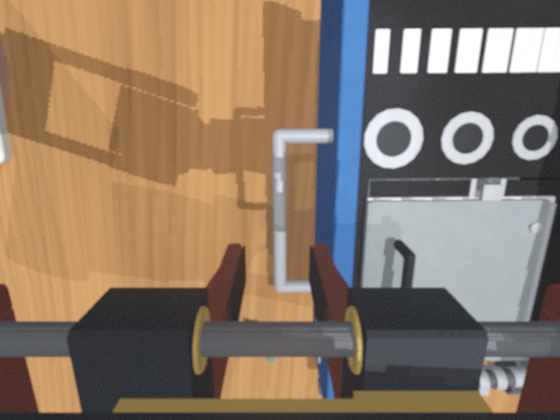

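View pics/t3.png

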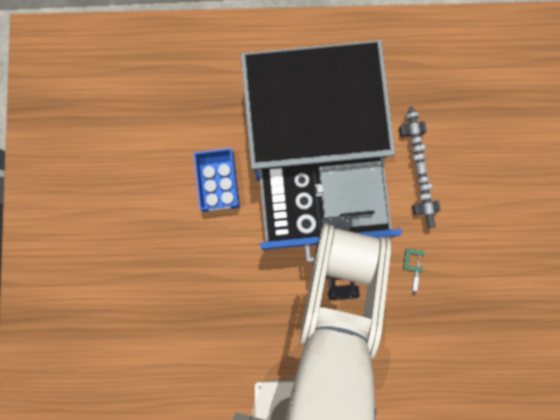

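Emit:
play_rows(plan=[[0.62,0.75,-0.44,0,0,0,0],[0.62,0.75,-0.44,0,0,0,0],[0.62,0.75,-0.44,0,0,0,0],[0.62,0.75,-0.44,0,0,0,0],[0.62,0.72,-0.44,0,0,0,0],[0.62,0,0,-0.6,0,0,0],[0.62,0,0,-0.6,0,0,0],[0.62,0,0,0,0,0,0],[0.62,0,0,0,0,0,0]])

```text
time_s: 8.85
ee_pos: [0.5537, -0.167, 0.3045]
orientation: [-90.2, 0.1, -86.1]
contact_force: [-0.4, 0.1, 0.1]
width: 0.033
```

```bash
python3 - <<'E'
from h import *
np.set_printoptions(precision=4,suppress=True)
snap('wrist','w4');s=status.sense();print(s['ee_pos'],s['orientation'],s['contact_force'],s['width'],s['joints'])
a=np.radians(4.1);ex=np.array([np.cos(a),np.sin(a)]);ey=np.array([-ex[1],ex[0]])
p=s['ee_pos'][:2];print('tool X,Y',p@ex,p@ey)
for n in ['w4']:
    d=load(n);P=cloud(d);F=d['frame'].astype(int)
    X=P[...,:2]@ex;Y=P[...,:2]@ey;Z=P[...,2]
    m=(Z>0.168)&(Z<0.195)&(X>0.5)&(X<0.58)&(Y>-0.32)&(Y<-0.13)&(F.max(-1)<75)
    if m.any(): print(n,m.sum(),'X',np.percentile(X[m],[5,25,50,75,95]),'Y',np.percentile(Y[m],[0,2,98,100]),'Z',np.percentile(Z[m],[2,50,98]))
E
```

```text
[ 0.5542 -0.1671  0.3054] [-90.0576   0.0214 -86.1026] [-0.2807 -0.0365  0.8038] 0.03320227193071535 [-17.9569  20.2258  99.2028  -0.0018  60.6328 -21.8534]
tool X,Y 0.5407965912830263 -0.2062884574376523
w4 1057 X [0.5402 0.5415 0.5428 0.5447 0.5461] Y [-0.2498 -0.2432 -0.1642 -0.1636] Z [0.1773 0.1833 0.185 ]
```

View pics/w4.png

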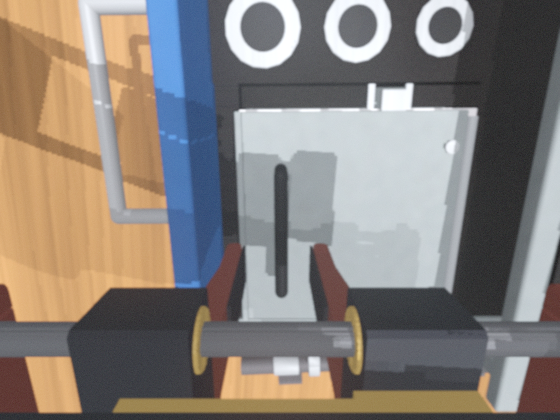

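The black bar (column 281, rows 165–297) is centred between the fingertips. I shift +2 mm in x, descend and grip.

Emit:
play_rows(plan=[[0.62,0.05,0,-0.6,0,0,0],[0.62,0,0,-0.6,0,0,0],[0.62,0,0,-0.5,0,0,0],[0.62,0,0,-0.4,0,0,0],[0.62,0,0,0,0,0,0],[1,0,0,0,0,0,0],[1,0,0,0,0,0,0],[1,0,0,0,0,0,0],[1,0,0,0,0,0,0],[1,0,0,0,0,0,0]], grip_force=30)

```text
time_s: 9.9
ee_pos: [0.556, -0.1673, 0.2432]
orientation: [-90.0, -0.0, -86.1]
contact_force: [-0.7, 0.4, 2.4]
width: 0.0079
```

```bash
python3 - <<'E'
from h import *
np.set_printoptions(precision=3,suppress=True)
pr=None
for i in range(0,11):
    t=np.radians(3*i);f=.75*t
    x=-130*np.cos(t)+31.5*np.sin(t)+61*np.sin(f);z=130*np.sin(t)+31.5*np.cos(t)+61*np.cos(f)
    if pr is not None:
        dx,dz=x-pr[0],z-pr[1];print(i,'units',dx*np.cos(np.radians(4.1))/30,dx*np.sin(np.radians(4.1))/30,dz/30)
    pr=(x,z)
s=status.sense();print(s['ee_pos'],s['orientation'],s['contact_force'],s['torque'])
E
```

```text
1 units 0.14035959649673893 0.010061100978441373 0.2237825289011956
2 units 0.15191731870856645 0.010889568807904483 0.21715404731934976
3 units 0.16315396830816453 0.01169502186635315 0.20992472572036672
4 units 0.1740384522332069 0.01247523137536679 0.2021106315833213
5 units 0.18454049615669257 0.013228027244202667 0.19372944967678005
6 units 0.1946307281463253 0.013951304066574789 0.18480043934227836
7 units 0.20428076007536938 0.014643026956256588 0.17534438743082129
8 units 0.21346326656045372 0.015301237205413104 0.1653835570125646
9 units 0.22215206120822248 0.01592405775002883 0.15494163199152902
10 units 0.23032216995976987 0.01650969842730219 0.14404365776840297
[ 0.556 -0.167  0.243] [-89.964  -0.022 -86.1  ] [-0.732  0.445  2.375] [-0.088  0.122  0.066]
```

Emit:
play_rows(plan=[[1,-0.04,-0.003,0,0,0,0],[1,0,0,0,0,0,0]])

```text
time_s: 10.1
ee_pos: [0.5555, -0.1673, 0.2432]
orientation: [-89.9, -0.0, -86.1]
contact_force: [4.9, 0.5, 1.8]
width: 0.008
```

Emit:
play_rows(plan=[[1,-0.03,-0.002,0,0,0,0],[1,0,0,0,0,0,0]])

```text
time_s: 10.3
ee_pos: [0.5553, -0.1673, 0.2433]
orientation: [-89.8, -0.0, -86.1]
contact_force: [6.9, 1.9, -0.3]
width: 0.0079
```

At the stop with a light outward bias. Lifting the first half of the arc.

Emit:
play_rows(plan=[[1,0.14,0.01,0.224,-0.032,0.45,0],[1,0.152,0.011,0.217,-0.032,0.45,0],[1,0.163,0.012,0.21,-0.032,0.45,0],[1,0.174,0.012,0.202,-0.032,0.45,0],[1,0.185,0.013,0.194,-0.032,0.45,0],[1,0,0,0,0,0,0],[1,0,0,0,0,0,0]])

```text
time_s: 11.0
ee_pos: [0.5791, -0.1656, 0.2728]
orientation: [-101.1, -0.1, -86.1]
contact_force: [9.0, -0.1, -9.2]
width: 0.0083
```

```bash
cat > th.py <<'E'
from h import *
from scipy.spatial.transform import Rotation as R
def est():
    s=status.sense();o=s['orientation'];M=R.from_euler('xyz',o,degrees=True).as_matrix()
    g=s['ee_pos']+0.061*M[:,1]
    a=np.radians(4.1);ex=np.array([np.cos(a),np.sin(a),0])
    X=g@ex;Z=g[2]
    print('t',s['time_s'],'bar X',X.round(4),'Z',Z.round(4),'tilt',np.degrees(np.arccos(-M[2,1])).round(2),'F',s['contact_force'].round(1),'M',s['torque'].round(2),'w',s['width'])
    return X,Z
E
python3 - <<'E'
from th import *
est()
snap('side','s5');snap('wrist','w5');snap('top','t5')
im=cv2.imread('pics/s5.png');cv2.imwrite('pics/s5c.png',cv2.resize(im[130:250,240:430],None,fx=4,fy=4,interpolation=cv2.INTER_CUBIC))
E
```

```text
t 11.0 bar X 0.554 Z 0.213 tilt 11.14 F [ 9.  -0.1 -9.2] M [-0.18 -1.83  0.1 ] w 0.008295586774908603
```

View pics/s5c.png

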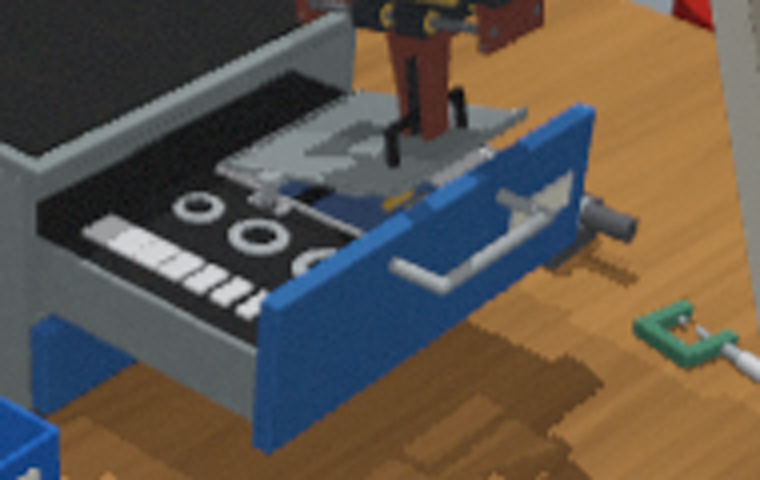

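View pics/w5.png

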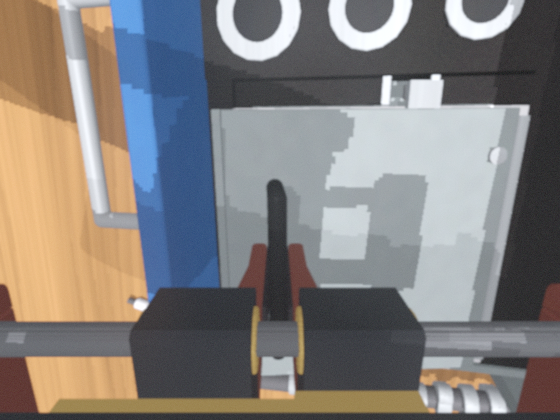

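Lid is up about 14° with the bar still in the grip. Continuing.

Emit:
play_rows(plan=[[1,0.195,0.014,0.185,-0.032,0.45,0],[1,0.204,0.015,0.175,-0.032,0.45,0],[1,0.213,0.015,0.165,-0.032,0.45,0],[1,0.222,0.016,0.155,-0.032,0.45,0],[1,0.23,0.017,0.144,-0.032,0.45,0],[1,0,0,0,0,0,0],[1,0,0,0,0,0,0],[1,0,0,0,0,0,0]])

```text
time_s: 11.95
ee_pos: [0.61, -0.1633, 0.297]
orientation: [-112.4, -0.0, -86.1]
contact_force: [6.3, -1.2, -14.8]
width: 0.0075
```

```bash
python3 - <<'E'
from th import *
est()
ds=snap('side','s6');dw=snap('wrist','w6');dt=snap('top','t6')
im=cv2.imread('pics/s6.png');cv2.imwrite('pics/s6c.png',cv2.resize(im[130:230,270:400],None,fx=6,fy=6,interpolation=cv2.INTER_CUBIC))
# lid plane from wrist & side cloud
a=np.radians(4.1);ex=np.array([np.cos(a),np.sin(a)]);ey=np.array([-ex[1],ex[0]])
for n in ['s6','w6','t6']:
    d=load(n);P=cloud(d);F=d['frame'].astype(int)
    X=P[...,:2]@ex;Y=P[...,:2]@ey;Z=P[...,2]
    m=(Z>0.152)&(Z<0.26)&(X>0.53)&(X<0.66)&(Y<-.12)&(Y>-.30)&(F.max(-1)-F.min(-1)<35)&(F.min(-1)>70)
    x,z,y=X[m],Z[m],Y[m]
    best=0;rng=np.random.default_rng(0)
    for _ in range(300):   # ransac line z=k x+c
        i,j=rng.integers(len(x),size=2)
        if abs(x[i]-x[j])<.02: continue
        k=(z[i]-z[j])/(x[i]-x[j]);c=z[i]-k*x[i];r=np.abs(z-k*x-c)<.004
        if r.sum()>best: best=r.sum();rb=r
    k=np.polyfit(x[rb],z[rb],1);print(n,len(x),best,'lid deg',np.degrees(np.arctan(-k[0])),'z at X=.672',np.polyval(k,.672))
    f=(Z>.1)&(Z<.21)&(F[...,2]>F[...,0]+50)&(X>0.4)&(X<0.56)
    print(n,'front X',np.percentile(X[f],[2,25,50]))
E
```

```text
t 11.95 bar X 0.5735 Z 0.2406 tilt 22.45 F [  6.3  -1.2 -14.8] M [-0.17 -2.13  0.2 ] w 0.007518983084103183
s6 498 439 lid deg 28.09558253074715 z at X=.672 0.1565910632877514
s6 front X [0.4728702  0.47477722 0.47583796]
w6 45139 44625 lid deg 28.52144872532659 z at X=.672 0.15517415162540982
w6 front X [0.47941469 0.48997733 0.49276048]
t6 192 173 lid deg 28.920669262691106 z at X=.672 0.1538416326459287
t6 front X [0.47669425 0.48001971 0.48408461]
```

View pics/s6c.png

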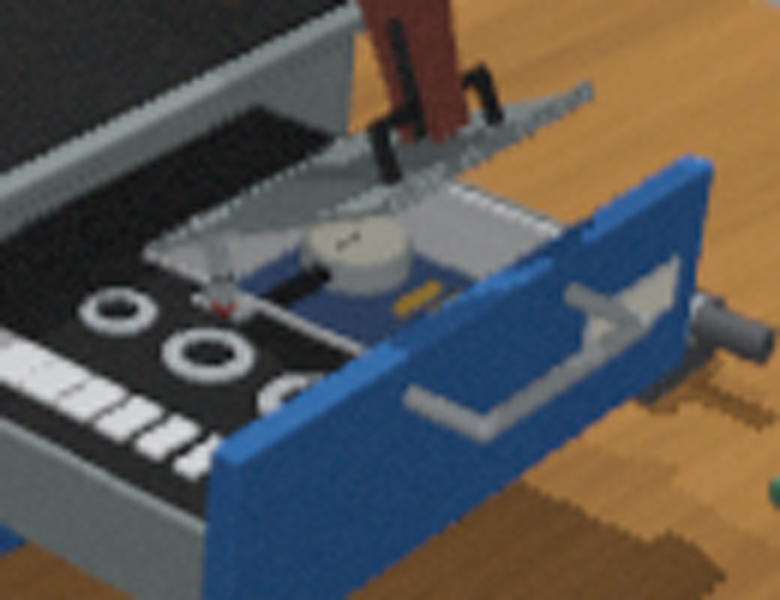

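View pics/w6.png

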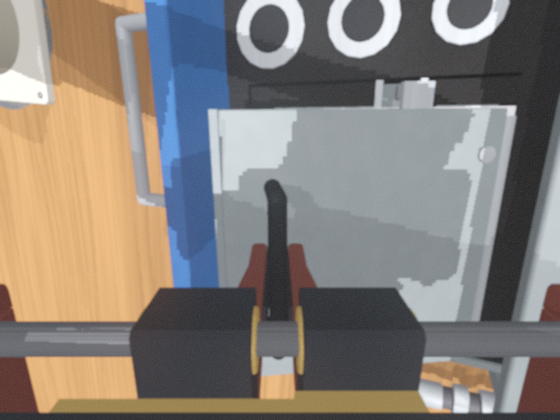

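The red line shows at the rim at (220,308) in the crop. The plane fits (28.1–28.9°) and the bar rise (28.5°) agree, so about 1.5° more is needed.

Emit:
play_rows(plan=[[1,0.045,0.003,0.05,-0.012,0.17,0],[1,0.045,0.003,0.05,-0.012,0.17,0],[1,0,0,0,0,0,0],[1,0,0,0,0,0,0],[1,0,0,0,0,0,0]])

```text
time_s: 12.6
ee_pos: [0.6141, -0.163, 0.2993]
orientation: [-113.9, -0.1, -86.1]
contact_force: [14.1, -1.4, -19.8]
width: 0.0081
```

```bash
cat > chk.py <<'E'
from th import *
import sys
k=sys.argv[1]
X,Z=est()
from scipy.optimize import brentq
print('theta from bar rise',np.degrees(brentq(lambda t:.130*np.sin(t)+.0315*(np.cos(t)-1)-(Z-.1823),0,1)),'from dx',np.degrees(brentq(lambda t:.130*(1-np.cos(t))+.0315*np.sin(t)-(X-.5419),0,1)))
snap('side','s'+k);snap('wrist','w'+k);snap('top','t'+k)
im=cv2.imread(f'pics/s{k}.png');cv2.imwrite(f'pics/s{k}c.png',cv2.resize(im[150:200,285:345],None,fx=12,fy=12,interpolation=cv2.INTER_CUBIC))
a=np.radians(4.1);ex=np.array([np.cos(a),np.sin(a)]);ey=np.array([-ex[1],ex[0]])
for n in ['s'+k,'w'+k,'t'+k]:
    d=load(n);P=cloud(d);F=d['frame'].astype(int)
    X=P[...,:2]@ex;Y=P[...,:2]@ey;Z=P[...,2]
    m=(Z>0.152)&(Z<0.26)&(X>0.53)&(X<0.66)&(Y<-.12)&(Y>-.30)&(F.max(-1)-F.min(-1)<35)&(F.min(-1)>70)
    x,z,y=X[m],Z[m],Y[m]
    best=0;rng=np.random.default_rng(0)
    for _ in range(300):
        i,j=rng.integers(len(x),size=2)
        if abs(x[i]-x[j])<.02: continue
        q=(z[i]-z[j])/(x[i]-x[j]);c=z[i]-q*x[i];r=np.abs(z-q*x-c)<.004
        if r.sum()>best: best=r.sum();rb=r
    q=np.polyfit(x[rb],z[rb],1);print(n,len(x),best,'lid deg',np.degrees(np.arctan(-q[0])))
    f=(Z>.1)&(Z<.21)&(F[...,2]>F[...,0]+50)&(X>0.4)&(X<0.56)
    print(n,'front X',np.percentile(X[f],[2,25,50]))
    f=(Z>.02)&(Z<.08)&(F[...,2]>F[...,0]+50)&(X>0.6)&(X<0.72)&(Y<.05)
    if f.any(): print(n,'low front X',np.percentile(X[f],[2,25,50]))
E
python3 chk.py 7
```

```text
t 12.6 bar X 0.5762 Z 0.2435 tilt 23.9 F [ 14.1  -1.4 -19.8] M [-0.12 -3.66  0.23] w 0.008131820120960545
theta from bar rise 30.260171134940755 from dx 30.681221994995546
s7 441 382 lid deg 29.47848844914488
s7 front X [0.47293464 0.47482772 0.47585722]
s7 low front X [0.67189963 0.67419704 0.6755267 ]
w7 44836 44330 lid deg 30.176975608685705
w7 front X [0.4795614  0.48997785 0.49273245]
t7 162 133 lid deg 29.213705841991302
t7 front X [0.47667632 0.47997211 0.48412324]
t7 low front X [0.68975979 0.68975979 0.68975979]
```

View pics/s7c.png

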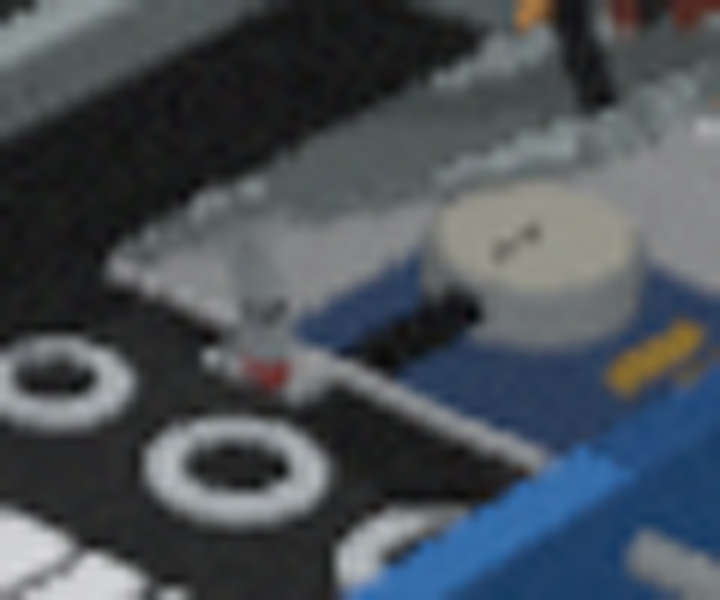

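The red line is level with the rim and the estimates bracket 30°. I relax the ~24 N radial pull a little, keeping some outward bias, and recheck.

Emit:
play_rows(plan=[[1,0.02,0.001,-0.022,0,0,0],[1,0,0,0,0,0,0],[1,0,0,0,0,0,0],[1,0,0,0,0,0,0],[1,0,0,0,0,0,0],[1,0,0,0,0,0,0],[1,0,0,0,0,0,0]])

```text
time_s: 13.45
ee_pos: [0.614, -0.163, 0.2989]
orientation: [-114.0, -0.0, -86.1]
contact_force: [10.4, -1.7, -18.2]
width: 0.0083
```

```bash
python3 chk.py 8
```

```text
t 13.45 bar X 0.5759 Z 0.2432 tilt 24.01 F [ 10.4  -1.7 -18.2] M [-0.18 -2.94  0.22] w 0.008280957140183575
theta from bar rise 30.074286649414006 from dx 30.53538366738786
s8 458 396 lid deg 29.252061659125406
s8 front X [0.47301813 0.47481668 0.47585732]
s8 low front X [0.67216496 0.67437095 0.67564454]
w8 45036 44526 lid deg 30.026036878605996
w8 front X [0.47960594 0.48997306 0.49272092]
t8 165 136 lid deg 29.4357009747799
t8 front X [0.47671887 0.47993479 0.48419573]
```

View pics/s8c.png

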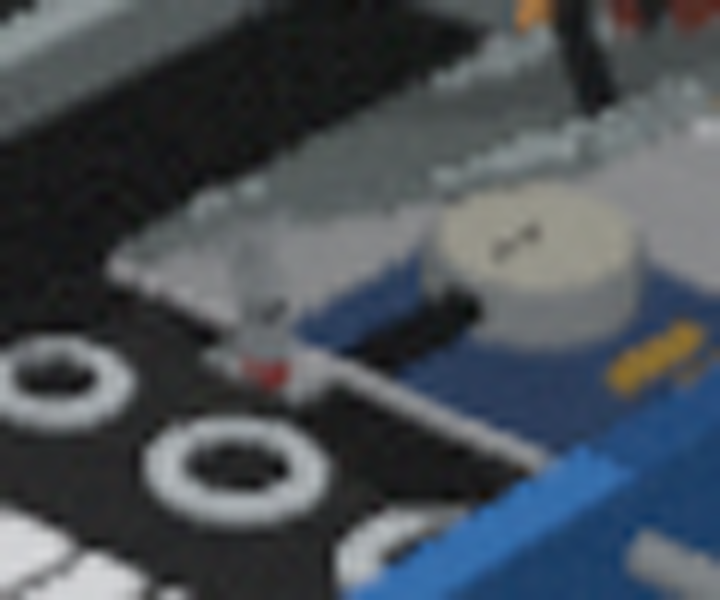

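View pics/t8.png

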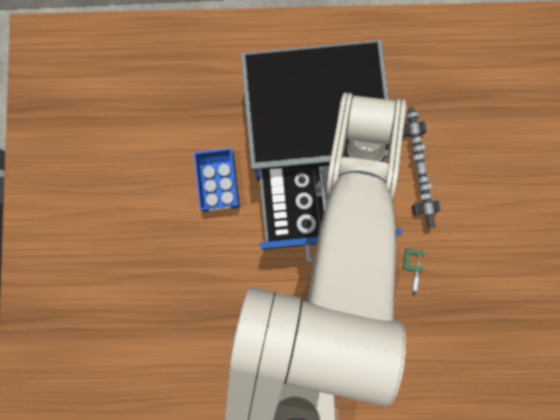

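View pics/s8.png

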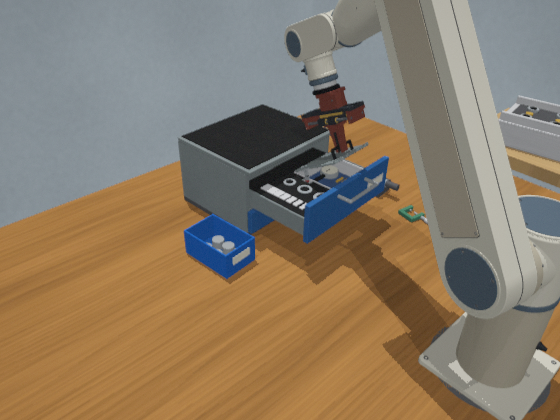

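The red line sits at the slot on the rim, the drawer front hasn't moved, the low drawer is shut and the bystanders are in place. Handing in.

```bash
python3 -c "
from station import job,status
print(job.job_done())
s=status.sense();print(s['time_s'],s['ee_pos'],s['contact_force'],s['width'])"
```

```text
the job is handed in; nothing more can be done
None
the job is handed in; nothing more can be done
```

The top drawer is out at its stop and the arm is holding the lid by its black bar at about 30°, with the red line level with the well's rim. I handed the job in at about 13.6 s of the 54 s allowed.

- **Drawer:** I pulled it 190 mm from where it started, about 10 mm open. The pull force then rose to about 21 N with no further travel. The drawer front had not moved in the later pictures.
- **Lid angle:** The bar's rise gives 30.1° and its backward shift gives 30.5°. The wrist camera gives 30.0°. The coarser side and top views read slightly lower, 29.3° and 29.4°.
- **Grip and force:** The lid is held with a 30 N grip. The wrist reads about 21 N, more than the 3–6 N the lid needs, mostly because I kept a light outward pull so the drawer stays at its stop.
- **Other items:** The lower drawer is still shut. The camshaft, bin and micrometer look unmoved in the pictures, though I did not measure them.

After handing in, the robot gave no further readings, so I could not check the final second of holding.

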